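# Drop the bench prop one hole and lay the tube across

### The arm

A 6-joint arm with a two-finger parallel gripper is mounted at the origin on the work surface. World frame = base frame: x ahead of the robot, y to its left, z up, the work surface at z = 0. Lengths are in mm, angles in rad, forces in N, time in s.
With the tool pointing down it reaches from about 350 to 975 mm from the base axis. Payload 7.1 kg.
Tool frame: the origin (TCP) lies midway between the tips of the shut fingers; the grasp point (between the pads) lies 19 mm behind it (ctrl.grip_depth is the distance from the TCP to the grasp point, in mm); z points along the fingers, y is the line along which they close (so a half turn about z gives the same grasp; the last joint's range is limited). The gripper opens to 88 mm and grips with 3 to 60 N. Pads are 20 mm wide; open, the fingers measure 115 mm over their backs; the gripper's body (75 mm by 178 mm) begins 61 mm behind the grasp point.
Start: joints at [-1.224, 0.423, 1.63, -0, 1.089, -0.019], TCP at [223.577, -583.625, 222.675] pointing down, gripper open.
Joint ranges: [-3, 3], [-0.9, 2.11], [0.09, 2.58], [-1.31, 4.45], [0.11, 2.69], [-2.54, 2.54]. Speed limits (rad/s): [2.39, 2.39, 3.01, 3.14, 3.14, 3.14].

### API

Orientations are given as a rotation vector (axis times angle).
In Python, from workcell import ctrl, cams gives the robot as it stands.
- The arm moves only by the tool move_arm, never from a script. Its argument "steps" is a list of rows, each a list of 3 entries, a list of its own where there are three numbers: the shift along the tool's x, y, z in units of 25 mm (1.0 is 25 mm), then the turn about the tool's z in units of 5 degrees (1.0 is 5 degrees), then the closure, from 0 (fully open) to 1 (shut). A call has 1 to 20 rows; each row shifts and turns the commanded pose from where the row before left it, along the tool's axes as they then stand; what a row does not reach is not made up. A row lasts 1/12 s, in which the tool goes at most 41.7 mm and 7.16 degrees, less where a joint would pass 70% of its speed; a pose out of reach is approached as far as the arm can. A call is refused whole if a number of a shift passes 1 or a number of a turn 1, either way. A call with a gripper value outside its range is refused whole. The fingers move at their own pace and stop on an object; the grip force is fixed at half the most. Time passes only in rows, so rows that do not move let the fingers close. It gives the time, the measured TCP pose, the force, the opening and the grip force at its end, in the units of the state.
- ctrl.get_obs(): the state, without advancing time (a new reading comes with each control period).
- cams.get_image(name): name is "scene" or "top" or "wrist"; returns a dict with "image" (420x560x3 uint8, red, green, blue), "camera_matrix" (3x3 intrinsics, pixels), "k1" (the pictures are not rectified: a ray, as slopes to the right and down, at radius r is drawn at 1 + k1 r^2 times it, then the intrinsics apply), "xyz" and "rotation" of the camera in the world; the wrist camera has in their place "mount" (4x4, takes a point from camera to tool coordinates, whose origin is the TCP and whose axes are the flange's). Camera axes: x right, y down, z forward; pixel columns grow to the right and rows downward; lengths in mm; the calibration is good to about 2 mm. A picture is of the moment at which its call begins: read the wrist's pose just before it. There is no depth.
- ctrl.close_job(): hands the job in; it is judged then, once.
Trained networks look in the newest picture that a camera, given by its name, has taken for a name from the list of things; names that differ only in an ending like _2 or _b are one class to them, and where a whole thing is asked for, a point or a joint stands for the part that bears it (a point fixed in the world has none). Each returns a list of dicts, best first, with "p" (0 to 1); they miss things now and then, are a little off and sometimes report something else, mostly with a low value. They report only what shows in the picture. A call takes as long as a camera call. They do not tell look-alikes from the thing itself.
- cams.boxes_of(camera, thing): "rect" ([centre column, centre row, width, height] in pixels, round what is visible of it).
- cams.cut_out(camera, thing): "pixels" (420x560 bool, what is visible of it) and "rect" ([centre column, centre row, width, height] in pixels, round what is visible of it).
The state is a dict: "t": time; "qpos": joint angles; "qvel": joint speeds; "joint_torque": joint torques, N m; "ee_pos": TCP position; "orientation": TCP orientation; "ft_force": force on the tool from outside, world axes, zero at the start; "moment": the same for the moment, N m; "width": finger opening in mm; "grasp_force": force on a finger pad.
Only numpy, scipy, OpenCV 4.12 (cv2) and the standard library are available. Lean on these libraries where they do the work, as an engineer would, in place of code of your own. Each camera call takes 0.05 s, during which the arm holds its last target. There are 200 camera calls.

### The job

Squeeze in the sprung button on the telescopic prop of the bench stand, slide the prop down to its next lower hole and let it lock there with the button sprung right out again; feel for the hole, and once the pin is in do not force the prop down against it (no more than about 15 N). Then lay the long rusty square tube across the prop's saddle and the fixed saddle, roughly centred and between the lips of both, and let go of it. Leave the other things on the bench where they are.

Things in the scene. Friction and masses are not known exactly. Their poses are not given: they have to be found in the camera images.
- stand: Fixed stand: steel base plate 90 x 250 x 12 mm with two grey square posts. Origin: centre of the plate's underside, on the bench. x across, y along the plate, z up. At y = +75 mm a fixed outer tube, 30 mm square, top at z = 112 mm, in which the telescopic prop slides; at y = -75 mm a post 30 mm square with the fixed saddle.
- prop (a joint): Travel of the prop downwards (m): 0 as found, in the top hole; end stop 0.076. The next hole is in an adjustable plate on the outer tube, anywhere from 30 to 46 mm lower; the lowest is 76 mm lower. Unlocked, the prop stays where it is left by friction and takes about 3 to 8 N to push down; locked, it has about 1.5 mm of play either way.
- button (a joint): How far the steel button is pressed (m): 0 sprung right out (pin in a hole), 0.009 fully in; above 0.006 the prop is free. Spring 4 N at first, 10 N fully in; moves along the stand's -y. Let go between holes it stays in by about 0.004, the pin riding on the wall, and springs out by itself when the pin comes to a hole.
- button_face (a point): Centre of the round button's end face, 16 mm across, facing the stand's +y; as found 25 mm from the prop's axis, 11 mm out of the black head, 203 mm above the bench. It travels with the prop. The head is 34 (x) x 28 (y) x 30 (z) mm, centred on the prop's axis at the button's height; pinch the button against the head's -y face (30 mm across when fully in).
- pin_tip (a point): Tip of the brass locking pin, 8 mm in diameter, along the stand's +y; seen in the holes of the outer tube's +y face, 2 mm proud of it when locked. It is drawn in with the button and travels with the prop.
- saddle_floor (a point): Middle of the flat floor of the prop's saddle, on the prop's axis, 20 mm above the button's axis, 223 mm above the bench as found. The floor is 38 mm (x) between two lips 12 mm high, and 26 mm long (y). Lips and floor are the top of the prop.
- rest_floor (a point): Middle of the flat floor of the fixed saddle, of the same shape, 185 mm above the bench.
- bar: The long rusty square steel tube, 25 x 25 x 240 mm, about 0.3 kg, loose on the bench. Origin: centre of its underside; its length is along x.
- bar_center (a point): Centre of the long tube.
- magnet: Bystander: grey block 40 x 40 x 18 mm lying on the stand's base plate between the posts. Origin: centre of the underside.
- short_tube: Bystander: short square tube 18 x 18 x 120 mm, length along x. Origin: centre of the underside.
- box_section: Bystander: rusty box section, 60 mm square, 50 mm long along x. Origin: centre of the underside.
- hammer: Bystander: hammer lying along x, 260 mm long.
- wire_brush: Bystander: brush lying along x, about 200 mm long.
- clamp: Bystander: steel clamp lying flat, about 180 x 80 mm.
- spray_can: Bystander: standing can, 60 mm in diameter, 160 mm high. Origin: centre of the underside.
- pliers: Bystander: locking pliers lying flat, about 190 mm long.
Mind the look-alikes: they are no part of the job. What is shaped like the bar but turquoise is not meant.

How it is judged:
By the outcome, as a careful person would: the job done as asked, in the order asked, and still so for the second after the job is handed in, with the robot touching nothing.
It also fails if it takes over 64 s, if anything falls off the work surface, if the arm or the gripper's body presses on something with over 40 N, if the wrist force passes 120 N, or if a joint passes its speed limit or range.

## Working session

There is one attempt and no reset: what is moved stays moved. The work goes in short steps, Python scripts to look and compute and a tool call to move; the robot and the scene stay as the last step left them, time stands still between calls to the robot, and variables do not carry over. Pictures are saved under pics/ and viewed, at most 10 in all, crops included, and the job is handed in when it is done.

Besides the shell and the picture viewer there is one more tool, called by a JSON object that holds its "api" and its "payload", one argument or row to a line. move_arm: Moves the arm, as the interface text tells. Its arguments: {"type":"object","properties":{"steps":{"type":"array"}},"required":["steps"]}

```bash
mkdir -p pics
cat > h.py <<'E'
import numpy as np, cv2
from scipy.spatial.transform import Rotation as R
from workcell import ctrl, cams
def cam(name):
    o=ctrl.get_obs(); d=cams.get_image(name)
    if 'mount' in d:
        T=np.eye(4);T[:3,:3]=R.from_rotvec(o['orientation']).as_matrix();T[:3,3]=o['ee_pos']
        M=T@np.array(d['mount']); d['xyz']=M[:3,3]; d['rotation']=M[:3,:3]
    d['xyz']=np.array(d['xyz']); 
    r=np.array(d['rotation']); d['rotation']=r if r.shape==(3,3) else R.from_rotvec(r).as_matrix()
    return d
def ray(d,uv):
    K=np.array(d['camera_matrix']); p=np.linalg.solve(K,[uv[0],uv[1],1])[:2]; q=p.copy()
    for _ in range(30): q=p/(1+d['k1']*(q@q))
    v=d['rotation']@np.array([q[0],q[1],1]); return d['xyz'],v/np.linalg.norm(v)
def onz(d,uv,z):
    c,v=ray(d,uv); return c+v*(z-c[2])/v[2]
def proj(d,P):
    q=d['rotation'].T@(np.array(P)-d['xyz']); q=q[:2]/q[2]; q=q*(1+d['k1']*(q@q)); K=np.array(d['camera_matrix']); return (K@[q[0],q[1],1])[:2]
def tri(rs):
    A=np.zeros((3,3));b=np.zeros(3)
    for c,v in rs: P=np.eye(3)-np.outer(v,v);A+=P;b+=P@c
    x=np.linalg.solve(A,b); return x,[float(np.linalg.norm((np.eye(3)-np.outer(v,v))@(x-c))) for c,v in rs]
def save(d,f): cv2.imwrite('pics/'+f,cv2.cvtColor(np.ascontiguousarray(d['image']),cv2.COLOR_RGB2BGR))
E
python3 - <<'E'
from h import *
np.set_printoptions(precision=1,suppress=True)
ims=[]
for n in ['scene','top']:
    d=cam(n); ims.append(d['image']); print(n,d['xyz'],d['rotation'].round(2).tolist(),d['k1'])
    for t in ['stand','prop','button_face','pin_tip','saddle_floor','rest_floor','bar','short_tube','magnet','spray_can','box_section','hammer']:
        try: print(n,t,[(np.array(x['rect']).round(1).tolist(),round(x['p'],2)) for x in cams.boxes_of(n,t)[:3]])
        except Exception as e: print(n,t,e)
for n,i in zip(['scene','top'],ims): cv2.imwrite(f'pics/{n}0.png',cv2.resize(cv2.cvtColor(i,cv2.COLOR_RGB2BGR),(784,588)))
print(ctrl.get_obs())
E
```

```text
scene [1487.5   -8.7 1297. ] [[-0.05, 0.77, -0.63], [1.0, 0.04, -0.04], [-0.01, -0.63, -0.77]] -0.025322482811916947
scene stand [([357.5, 234.4, 86.3, 76.9], 0.79)]
scene prop [([391.1, 220.7, 18.1, 37.0], 0.8), ([391.3, 199.7, 32.8, 25.2], 0.31)]
scene button_face [([226.3, 220.2, 15.4, 64.5], 0.64)]
scene pin_tip [([223.4, 222.9, 13.6, 70.9], 0.74)]
scene saddle_floor [([391.3, 219.6, 16.0, 35.8], 0.76)]
scene rest_floor [([354.0, 233.5, 89.2, 78.8], 0.91), ([390.4, 219.2, 15.5, 40.4], 0.43)]
scene bar [([223.7, 221.2, 15.4, 68.5], 0.95), ([126.3, 214.2, 20.0, 63.8], 0.66)]
scene short_tube [([389.6, 200.7, 37.7, 25.6], 0.57)]
scene magnet [([356.2, 246.3, 15.2, 15.8], 0.45), ([356.6, 234.4, 86.1, 76.9], 0.36)]
scene spray_can [([438.3, 243.8, 34.6, 47.9], 0.78)]
scene box_section [([293.8, 191.3, 24.8, 28.8], 0.65)]
scene hammer [([315.3, 282.8, 92.4, 29.3], 0.7)]
top [ 457.8  -72.3 1218.3] [[-0.0, -1.0, 0.07], [-1.0, 0.0, 0.0], [-0.0, -0.07, -1.0]] -0.10586008869739844
top stand [([204.3, 193.9, 88.5, 52.4], 0.71)]
top prop [([173.4, 177.4, 16.7, 19.8], 0.52)]
top button_face []
[... 315 characters left out ...]
rt_tube [([130.6, 183.0, 38.4, 25.2], 0.64), ([168.4, 254.1, 31.0, 25.6], 0.51)]
top magnet [([209.3, 193.0, 13.3, 15.8], 0.53)]
top spray_can [([129.3, 183.8, 38.7, 23.9], 0.81), ([373.4, 184.4, 13.1, 63.2], 0.38)]
top box_section [([270.2, 260.6, 24.2, 20.1], 0.73)]
top hammer [([246.3, 151.2, 79.2, 27.8], 0.68)]
{'t': 1.3, 'qpos': array([-1.2,  0.4,  1.6,  0. ,  1.1, -0. ]), 'qvel': array([ 0.,  0., -0.,  0., -0.,  0.]), 'joint_torque': array([ -0. , -54.5, -27.4,   0.1,   0. ,  -0. ]), 'ee_pos': array([ 223.6, -583.6,  222.7]), 'orientation': array([-3.1, -0.6, -0. ]), 'ft_force': array([-0.7,  0.4,  0.2]), 'moment': array([ 0., -0.,  0.]), 'grasp_force': 0.0, 'width': 87.90667209004063}
```

View pics/scene0.png

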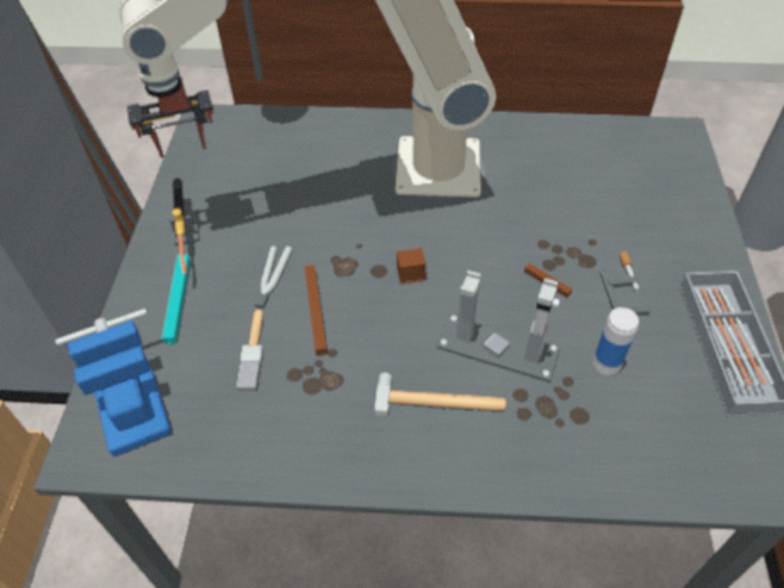

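View pics/top0.png

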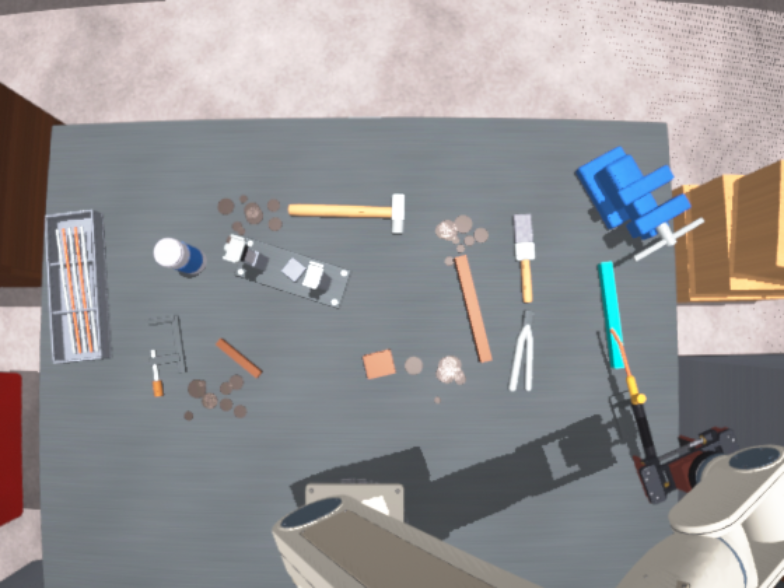

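The scene view shows the stand at about (500,325), with the higher prop post on its right next to the spray can at (617,340). There are two bar-shaped candidates. One is rusty, at scene (316,308) and top (473,308). The other is turquoise, at top (612,315). The rusty one matches the description, and I'll confirm it in a wrist crop. The short rusty piece at top (238,358) is the short tube.

Run:
```python
from h import *
np.set_printoptions(precision=1,suppress=True)
d=cam('top')
for n,p,z in [('c1',(228,262),12),('c2',(340,308),12),('c3',(350,270),12),('c4',(245,238),12),('propTop',(238,247),223),('restTop',(314,275),185),('barA',(462,257),25),('barB',(485,360),25),('can',(170,253),160)]:
    print(n,onz(d,np.array(p)/1.4,z))
m=cams.cut_out('top','bar')
for x in m[:2]:
    ys,xs=np.where(x['pixels']); 
    P=np.array([onz(d,(a,b),25)[:2] for a,b in zip(xs,ys)],np.float32); print(x['rect'],cv2.minAreaRect(P), d['image'][x['pixels']].mean(0))
s=cam('scene'); 
for n,a,b in [('prop',(238,247),(548,288)),('rest',(314,275),(471,278))]:
    print(n,tri([ray(d,np.array(a)/1.4),ray(s,np.array(b)/1.4)]))
o=ctrl.get_obs(); print(R.from_rotvec(o['orientation']).as_matrix()); w=cam('wrist'); print(np.array(w['mount']).round(2).tolist(),np.array(w['camera_matrix']).tolist())
```

```text
c1 [605.  288.3  12. ]
c2 [500.8  32.9  12. ]
c3 [586.1  10.8  12. ]
c4 [659.8 250.3  12. ]
propTop [607.5 206.8 223. ]
restTop [558.2  68.2 185. ]
barA [ 613.7 -239.3   25. ]
barB [ 385.2 -288.3   25. ]
can [605.8 363.8 160. ]
[338.0, 222.6, 22.6, 72.0] ((497.21783447265625, -260.6817321777344), (233.63555908203125, 27.336828231811523), 13.564905166625977) [224.8 168.9 137.3]
prop (array([605.5, 208.7, 235.1]), [5.063978911807799, 5.063978911807781])
rest (array([556.6,  69.1, 199.5]), [2.8341350711920064, 2.8341350711919864])
[[ 0.9  0.4 -0. ]
 [ 0.4 -0.9 -0. ]
 [-0.  -0.  -1. ]]
[[-0.0, -0.96, -0.3, 80.63], [1.0, -0.0, 0.0, -0.53], [-0.0, -0.3, 0.96, -161.99], [0.0, 0.0, 0.0, 1.0]] [[346.60505342466905, 0.0, 273.73268602135875], [0.0, 346.60505342466905, 206.15239796467924], [0.0, 0.0, 1.0]]
```

{"api": "move_arm", "payload": {
  "steps": [
    [[0.94, -0.5, -0.3], 0, 0],
    [[0.94, -0.5, -0.3], 0, 0],
    [[0.94, -0.5, -0.3], 0, 0],
    [[0.94, -0.5, -0.3], 0, 0],
    [[0.94, -0.5, -0.3], 0, 0],
    [[0.94, -0.5, -0.3], 0, 0],
    [[0.94, -0.5, -0.3], 0, 0],
    [[0.94, -0.5, -0.3], 0, 0],
    [[0.94, -0.5, -0.3], 0, 0],
    [[0.94, -0.5, -0.3], 0, 0],
    [[0.94, -0.5, -0.3], 0, 0],
    [[0.94, -0.5, 0], 0, 0],
    [[0.94, -0.5, 0], 0, 0],
    [[0.94, -0.5, 0], 0, 0],
    [[0.94, -0.5, 0], 0, 0],
    [[0.94, -0.5, 0], 0, 0]
  ]
}}

```text
t: 2.83
ee_pos: [503.9, -261.2, 305.3]
orientation: [3.089, 0.571, 0.0]
ft_force: [0.4, -0.8, -1.3]
width: 87.9
grasp_force: 0.0
```

```bash
cat >> h.py <<'E'
def rel(P,yaw=None):
    o=ctrl.get_obs(); M=R.from_rotvec(o['orientation']).as_matrix(); a=np.degrees(np.arctan2(M[1,0],M[0,0]))
    print('yaw',a.round(2),'shift units',(M.T@(np.array(P)-o['ee_pos'])/25).round(3), 'turn units',None if yaw is None else round(((a-yaw+180)%360-180)/5,3))
E
python3 - <<'E'
from h import *
np.set_printoptions(precision=1,suppress=True)
d=cam('wrist'); save(d,'bar1.png')
for x in cams.cut_out('wrist','bar')[:3]:
    ys,xs=np.where(x['pixels'])
    P=np.array([onz(d,(a,b),25)[:2] for a,b in zip(xs,ys)],np.float32); print(x['p'],x['rect'],cv2.minAreaRect(P), d['image'][x['pixels']].mean(0))
    print([proj(d,[*p,25]) for p in cv2.boxPoints(cv2.minAreaRect(P))])
rel([590,140,330],161)
E
```

```text
0.89 [278.1, 160.2, 44.5, 187.3] ((499.1172180175781, -264.265625), (240.158935546875, 25.122621536254883), 13.411296844482422) [189.8 139.7 108.5]
[array([254.5, 251.7]), array([272.4, 253.9]), array([298.6,  71.4]), array([277.7,  68.4])]
0.6 [483.7, 245.8, 94.4, 144.6] ((491.8605651855469, -572.7868041992188), (224.0650177001953, 45.470088958740234), 5.380483150482178) [ 50.1 195.8 193.3]
[array([432.3, 314.4]), array([460.5, 321.3]), array([532.6, 180. ]), array([501.1, 170.8])]
yaw 21.15 shift units [  8.9 -13.7  -1. ] turn units -27.97
```

View pics/bar1.png

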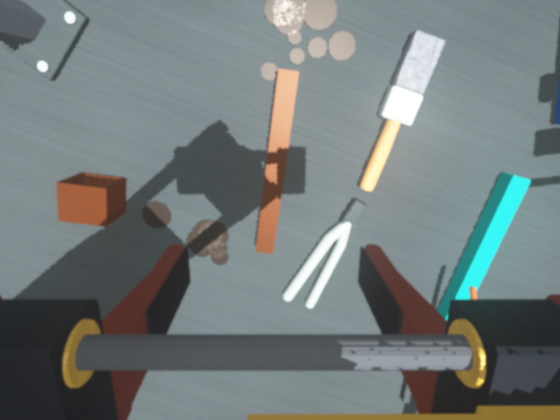

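The wrist crop shows the rusty bar with ends at (263,252) and (288,70). It fits 240 x 25 mm and has a rusty colour. The turquoise look-alike is at (485,245). The rusty one is the one meant. Next I'll look at the stand.

{"api": "move_arm", "payload": {
  "steps": [
    [[0.64, -0.98, -0.1], 0, 0],
    [[0.64, -0.98, -0.1], 0, 0],
    [[0.64, -0.98, -0.1], 0, 0],
    [[0.64, -0.98, -0.1], 0, 0],
    [[0.64, -0.98, -0.1], 0, 0],
    [[0.64, -0.98, -0.1], 0, 0],
    [[0.64, -0.98, -0.1], 0, 0],
    [[0.64, -0.98, -0.1], 0, 0],
    [[0.64, -0.98, -0.1], 0, 0],
    [[0.64, -0.98, -0.1], 0, 0],
    [[0.64, -0.98, 0], 0, 0],
    [[0.64, -0.98, 0], 0, 0],
    [[0.64, -0.98, 0], 0, 0],
    [[0.64, -0.98, 0], 0, 0],
    [[0, 0, 0], 0, 0]
  ]
}}

```text
t: 4.18
ee_pos: [590.3, 141.5, 330.0]
orientation: [-3.087, -0.576, -0.001]
ft_force: [0.3, -0.8, -0.6]
width: 87.9
grasp_force: 0.0
```

Run:
```python
from h import *
import pickle
d=cam('wrist'); d={k:d[k] for k in d}; pickle.dump(d,open('w1.pkl','wb')); save(d,'st1.png'); print(ctrl.get_obs()['ee_pos'])
for t in ['prop','stand','button_face','spray_can']: print(t,[(np.array(x['rect']).round().tolist(),round(x['p'],2)) for x in cams.boxes_of('wrist',t)[:2]])
```

```text
[589.81061428 139.43386021 329.90981136]
prop [([198.0, 157.0, 67.0, 73.0], 0.58)]
stand [([261.0, 181.0, 198.0, 196.0], 0.71), ([200.0, 157.0, 66.0, 74.0], 0.47)]
button_face [([179.0, 137.0, 23.0, 20.0], 0.8)]
spray_can [([78.0, 78.0, 122.0, 67.0], 0.79), ([264.0, 181.0, 199.0, 198.0], 0.34)]
```

{"api": "move_arm", "payload": {
  "steps": [
    [[0, 0, 0], -1, 0],
    [[0, 0, 0], -1, 0],
    [[0, 0, 0], -1, 0],
    [[0, 0, 0], -1, 0],
    [[0, 0, 0], -1, 0],
    [[0, 0, 0], -1, 0],
    [[0, 0, 0], -1, 0],
    [[0, 0, 0], -1, 0],
    [[0, 0, 0], -1, 0],
    [[0, 0, 0], -1, 0],
    [[0, 0, 0], -1, 0],
    [[0, 0, 0], -1, 0],
    [[0, 0, 0], -1, 0],
    [[0, 0, 0], -1, 0]
  ]
}}

```text
t: 5.6
ee_pos: [589.5, 136.5, 330.4]
orientation: [2.2, 2.243, -0.0]
ft_force: [0.2, 0.2, 0.3]
width: 87.6
grasp_force: 0.0
```

{"api": "move_arm", "payload": {
  "steps": [
    [[0, 0, 0], -1, 0],
    [[0, 0, 0], -1, 0],
    [[0, 0, 0], -1, 0],
    [[0, 0, 0], -1, 0],
    [[0, 0, 0], -1, 0],
    [[0, 0, 0], -1, 0],
    [[0, 0, 0], -1, 0],
    [[0, 0, 0], -1, 0],
    [[0, 0, 0], -1, 0],
    [[0, 0, 0], -1, 0],
    [[0, 0, 0], -1, 0],
    [[0, 0, 0], -1, 0],
    [[0, 0, 0], -1, 0],
    [[0, 0, 0], -1, 0],
    [[0, 0, 0], 0, 0]
  ]
}}

```text
t: 6.85
ee_pos: [589.6, 136.6, 330.4]
orientation: [0.517, 3.099, -0.0]
ft_force: [-0.2, -0.1, 0.8]
width: 87.7
grasp_force: 0.0
```

Run:
```python
from h import *
import pickle
d=cam('wrist'); d={k:d[k] for k in d}; pickle.dump(d,open('w2.pkl','wb')); e=pickle.load(open('w1.pkl','rb')); o=ctrl.get_obs(); print(o['ee_pos'],o['qpos'])
for t in ['prop','button_face','spray_can']: print(t,[(np.array(x['rect']).round().tolist(),round(x['p'],2)) for x in cams.boxes_of('wrist',t)[:2]])
im=np.vstack([e['image'][:330],d['image'][:330]]); print(im.shape)
cv2.imwrite('pics/st12.png',cv2.resize(cv2.cvtColor(im,cv2.COLOR_RGB2BGR),(509,600)))
for n,x in (('1',e),('2',d)): cv2.imwrite(f'pics/f{n}.png',cv2.resize(cv2.cvtColor(x['image'],cv2.COLOR_RGB2BGR),(800,600),interpolation=cv2.INTER_CUBIC))
```

```text
[589.60153979 136.80177915 330.33666267] [ 2.08384062e-01  2.91890154e-01  1.56614866e+00 -1.14538593e-04
  1.28345078e+00 -1.02685353e+00]
prop [([364.0, 192.0, 62.0, 72.0], 0.83), ([28.0, 224.0, 56.0, 75.0], 0.38)]
button_face [([390.0, 185.0, 13.0, 15.0], 0.49)]
spray_can [([482.0, 124.0, 124.0, 65.0], 0.56)]
(660, 560, 3)
```

View pics/f1.png

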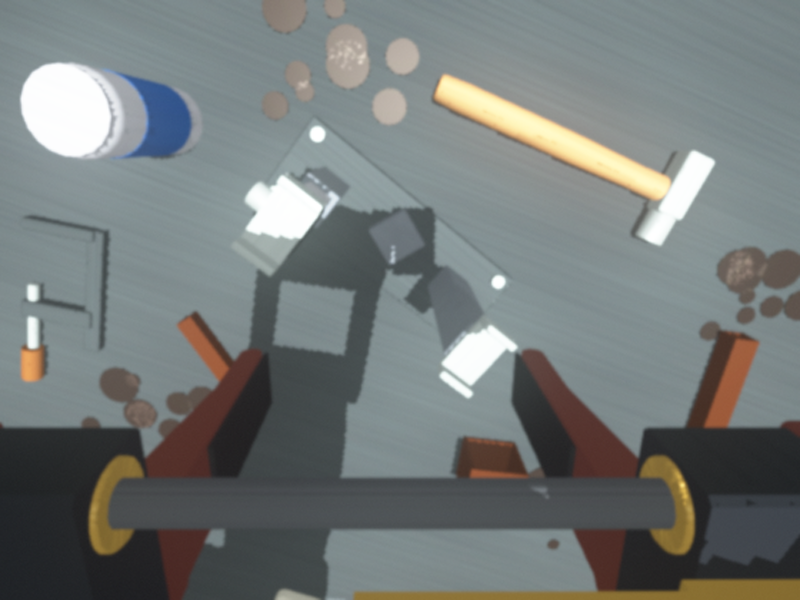

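View pics/f2.png

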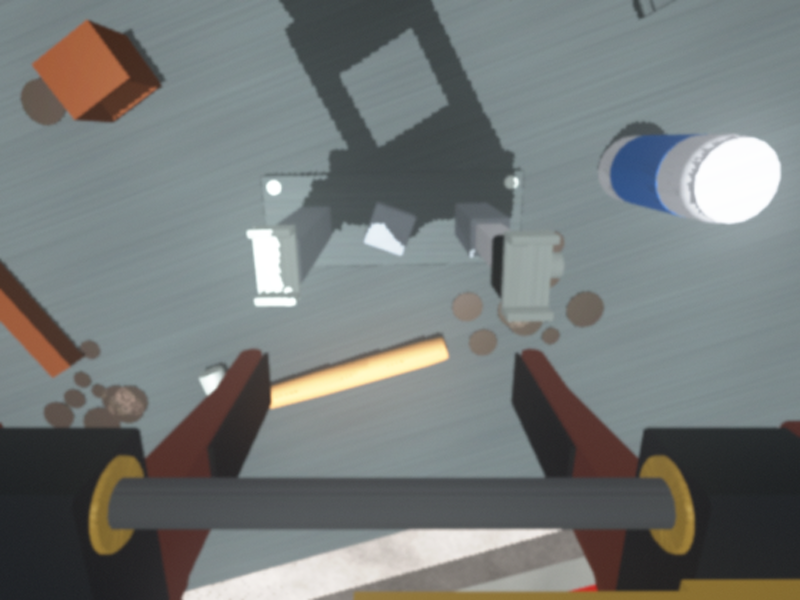

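Picture 1 shows the prop saddle at about (288,215), the button to its left at (258,195) and the fixed saddle at (478,358). Picture 2 shows the prop saddle at (530,276), the button at (558,264) and the fixed saddle at (271,268). I'll fit the stand pose from these and overlay it.

```bash
cat > fit.py <<'E'
from h import *
import pickle
from scipy.optimize import least_squares
np.set_printoptions(precision=1,suppress=True)
e=pickle.load(open('w1.pkl','rb'));d=pickle.load(open('w2.pkl','rb'))
s=1/(800/560)
obs=[(d,(530,276),(0,75,235)),(d,(271,268),(0,-75,197)),(d,(264,177),(-45,-125,12)),(d,(521,173),(-45,125,12)),
     (e,(316,117),(45,125,12)),(e,(510,275),(45,-125,12)),(d,(274,187),'a'),(d,(512,182),'b'),(e,(317,134),'c'),(e,(498,283),'d')]
sg={'a':(-1,-1),'b':(-1,1),'c':(1,1),'d':(1,-1)}
def W(p,m):
    c,k=np.cos(p[2]),np.sin(p[2]); return np.array([p[0]+c*m[0]-k*m[1],p[1]+k*m[0]+c*m[1],m[2]])
def res(p):
    r=[]
    for cam_,uv,m in obs:
        if isinstance(m,str): m=(sg[m][0]*p[3],sg[m][1]*p[4],15)
        r+=list(proj(cam_,W(p,m))/s-uv)
    return np.array(r)
f=least_squares(res,[585,140,-.33,35,112],loss='soft_l1'); p=f.x
print(p[:2],np.degrees(p[2]),p[3:]); print(res(p).reshape(-1,2))
# direct triangulation of bolts on plane & prop
for n,uv in (('b',(512,182)),('a',(274,187))): print(n,onz(d,np.array(uv)*s,15))
for n,uv in (('c',(317,134)),('d',(498,283))): print(n,onz(e,np.array(uv)*s,15))
print('prop tri',tri([ray(d,np.array((530,276))*s),ray(e,np.array((288,215))*s)]),'model',W(p,(0,75,235)))
print('button',W(p,(0,100,203)),proj(d,W(p,(0,100,203)))/s,proj(e,W(p,(0,100,203)))/s)
def draw(c,segs):
    im=cv2.resize(cv2.cvtColor(c['image'],cv2.COLOR_RGB2BGR),(800,600),interpolation=cv2.INTER_CUBIC)
    for q in segs: cv2.polylines(im,[np.array([proj(c,W(p,m))/s*1 for m in q]).round().astype(int)],True,(0,255,0),1)
    return im
segs=[[(-45,-125,12),(45,-125,12),(45,125,12),(-45,125,12)]]
for y,z in((75,223),(-75,185)): segs+=[[(sx*19,y-13,z+12),(sx*19,y+13,z+12)] for sx in(-1,1)]+[[(-19,y-13,z),(19,y-13,z),(19,y+13,z),(-19,y+13,z)]]
segs.append([(8*np.cos(t),100,203+8*np.sin(t)) for t in np.arange(0,6.3,.4)])
a=draw(e,segs)[80:420,180:560];b=draw(d,segs)[150:340,220:600]
cv2.imwrite('pics/ov.png',cv2.resize(np.vstack([a,b]),None,fx=1.13,fy=1.13))
np.save('stand.npy',p[:3])
E
python3 fit.py
```

```text
[580.5 140.2] -17.76405434244318 [ 33.5 112.6]
[[ 1.7  3.6]
 [-0.6 -0. ]
 [-5.1 -2.1]
 [ 2.7 -3.9]
 [-2.5 -2.3]
 [ 4.2  5.4]
 [-1.6  0.2]
 [-1.4  0.1]
 [-0.4 -0.1]
 [-0.1 -0.8]]
b [583.2 258.9  15. ]
a [514.5  44.8  15. ]
c [646.8 236.8  15. ]
d [577.4  22.4  15. ]
prop tri (array([607.8, 212.6, 215.9]), [2.1984122377337556, 2.1984122377337494]) model [603.4 211.6 235. ]
button [611.  235.5 203. ] [558.9 264.5] [252.4 191.3]
```

View pics/ov.png

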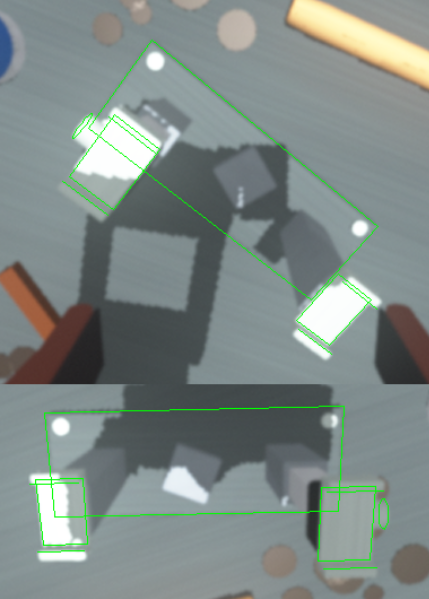

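The overlay fits: the plate, saddles and button agree within about 2 mm, with the yaw at -17.8°. Next I'll work out the pinch approach.

```bash
cat >> h.py <<'E'
def S(m):
    p=np.load('stand.npy'); c,k=np.cos(p[2]),np.sin(p[2]); return np.array([p[0]+c*m[0]-k*m[1],p[1]+k*m[0]+c*m[1],m[2]])
E
python3 - <<'E'
from h import *
rel(S((1,76,250)),162.2); rel(S((1,76,184)),162.2)
E
```

```text
yaw 160.79 shift units [0.42  3.026 3.211] turn units -0.282
yaw 160.79 shift units [0.42  3.026 5.851] turn units -0.282
```

{"api": "move_arm", "payload": {
  "steps": [
    [[0.1, 0.75, 0.3], 0, 0],
    [[0.1, 0.75, 0.5], 0, 0],
    [[0.1, 0.75, 0.5], 0, 0],
    [[0.12, 0.78, 0.5], 0, 0],
    [[0, 0, 0.5], -0.28, 0],
    [[0, 0, 0.7], 0, 0],
    [[0, 0, 0.7], 0, 0],
    [[0, 0, 0.7], 0, 0],
    [[0, 0, 0.7], 0, 0],
    [[0, 0, 0.75], 0, 0],
    [[0, 0, 0], 0, 0],
    [[0, 0, 0], 0, 0]
  ]
}}

```text
t: 8.05
ee_pos: [603.8, 212.3, 183.1]
orientation: [-0.482, -3.102, 0.002]
ft_force: [0.0, -0.7, 0.6]
width: 87.7
grasp_force: 0.0
```

Run:
```python
from h import *
rel(S((1,76,184)),162.2)
d=cam('wrist'); cv2.imwrite('pics/pinch.png',cv2.cvtColor(d['image'],cv2.COLOR_RGB2BGR)); print(ctrl.get_obs()['ee_pos'])
```

```text
yaw 162.32 shift units [-0.032  0.01  -0.036] turn units 0.024
[604.62085274 212.68050445 184.34559528]
```

View pics/pinch.png

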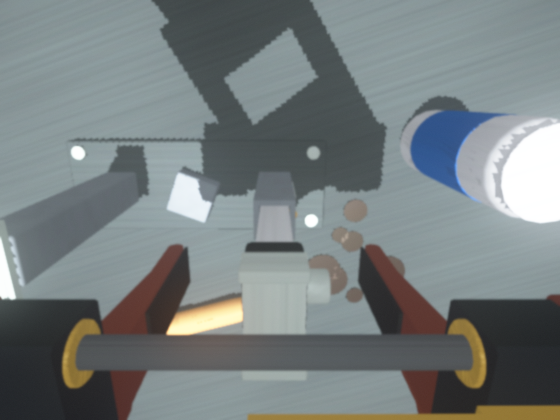

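The pads straddle the prop head evenly. The pads are at columns 185 and 362, the head spans 243–307 and the button is at (318,285). I'll squeeze now.

{"api": "move_arm", "payload": {
  "steps": [
    [[0, 0, 0], 0, 0.4],
    [[0, 0, 0], 0, 0.5],
    [[0, 0, 0], 0, 0.6],
    [[0, 0, 0], 0, 0.8],
    [[0, 0, 0], 0, 0.8],
    [[0, 0, 0], 0, 0.8],
    [[0, 0, 0], 0, 0.8],
    [[0, 0, 0], 0, 0.8],
    [[0, 0, 0], 0, 0.8],
    [[0, 0, 0], 0, 0.8]
  ]
}}

```text
t: 8.93
ee_pos: [604.5, 213.2, 184.0]
orientation: [0.481, 3.104, -0.0]
ft_force: [0.4, 0.3, -0.5]
width: 29.5
grasp_force: 30.0
```

{"api": "move_arm", "payload": {
  "steps": [
    [[0, 0, 0.05], 0, 0.8],
    [[0, 0, 0.1], 0, 0.8],
    [[0, 0, 0.1], 0, 0.8],
    [[0, 0, 0.1], 0, 0.8],
    [[0, 0, 0.1], 0, 0.8],
    [[0, 0, 0.1], 0, 0.8],
    [[0, 0, 0.1], 0, 0.8],
    [[0, 0, 0.1], 0, 0.8],
    [[0, 0, 0.1], 0, 0.8],
    [[0, 0, 0.1], 0, 0.8],
    [[0, 0, 0], 0, 0.8],
    [[0, 0, 0], 0, 0.8]
  ]
}}

```text
t: 9.93
ee_pos: [604.5, 213.2, 159.5]
orientation: [-0.482, -3.104, -0.0]
ft_force: [2.3, 2.9, -5.3]
width: 29.5
grasp_force: 30.0
```

{"api": "move_arm", "payload": {
  "steps": [
    [[0, 0, 0], 0, 0.2],
    [[0, 0, 0], 0, 0.1],
    [[0, 0, 0], 0, 0.1],
    [[0, 0, 0], 0, 0.1],
    [[0, 0, -0.5], 0, 0.1],
    [[0, 0, -0.8], 0, 0.1],
    [[0, 0, -0.8], 0, 0.1],
    [[0, 0, -0.7], 0, 0.1],
    [[0, 0, 0], 0, 0.1],
    [[0, 0, 0], 0, 0.1]
  ]
}}

```text
t: 10.77
ee_pos: [605.1, 213.1, 231.8]
orientation: [0.482, 3.102, 0.002]
ft_force: [-0.3, -0.7, -0.6]
width: 78.7
grasp_force: 0.0
```

Run:
```python
from h import *
o=ctrl.get_obs(); print(o['ee_pos'],o['ft_force'])
d=cam('wrist'); save(d,'rel.png')
for h in (0,20,25,30): print(h,[proj(d,S(m)).round(1).tolist() for m in ((0,100,203-h),(-19,62,235-h),(-19,88,235-h))])
for t in ['prop','button_face']: print(t,[(np.array(x['rect']).round().tolist(),round(x['p'],2)) for x in cams.boxes_of('wrist',t)[:2]])
```

```text
[605.08062321 213.06987451 231.8360944 ] [-0.31263708 -0.73568621 -0.60264066]
0 [[313.0, 242.0], [244.1, 232.0], [297.1, 232.1]]
20 [[309.7, 229.8], [247.1, 218.5], [294.7, 218.5]]
25 [[308.9, 227.0], [247.7, 215.5], [294.2, 215.6]]
30 [[308.2, 224.4], [248.3, 212.7], [293.7, 212.7]]
prop [([276.0, 235.0, 60.0, 99.0], 0.64)]
button_face [([298.0, 229.0, 16.0, 23.0], 0.79)]
```

View pics/rel.png

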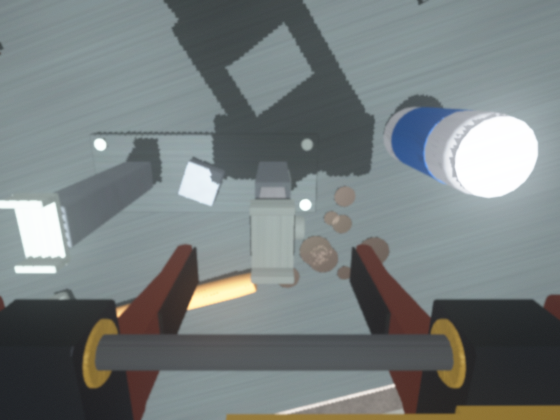

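The prop is about 25 mm lower and the button is still partly in, with its edge near (303,230). I'll shut the fingers and push on the saddle floor, feeling for the hole.

{"api": "move_arm", "payload": {
  "steps": [
    [[0, -0.04, 0], 0, 1],
    [[0, 0, 0], 0, 1],
    [[0, 0, 0], 0, 1],
    [[0, 0, 0], 0, 1],
    [[0, 0, 0], 0, 1],
    [[0, 0, 0], 0, 1],
    [[0, 0, 0], 0, 1],
    [[0, 0, 0], 0, 1],
    [[0, 0, 0.4], 0, 1],
    [[0, 0, 0.4], 0, 1],
    [[0, 0, 0.3], 0, 1],
    [[0, 0, 0.1], 0, 1],
    [[0, 0, 0], 0, 1],
    [[0, 0, 0], 0, 1]
  ]
}}

```text
t: 12.08
ee_pos: [604.0, 212.1, 199.8]
orientation: [-0.482, -3.104, 0.001]
ft_force: [0.2, 0.1, 0.4]
width: 0.3
grasp_force: 0.0
```

{"api": "move_arm", "payload": {
  "steps": [
    [[0, 0, 0.02], 0, 1],
    [[0, 0, 0.02], 0, 1],
    [[0, 0, 0.02], 0, 1],
    [[0, 0, 0.02], 0, 1],
    [[0, 0, 0.02], 0, 1],
    [[0, 0, 0.02], 0, 1],
    [[0, 0, 0], 0, 1],
    [[0, 0, 0], 0, 1]
  ]
}}

```text
t: 12.75
ee_pos: [604.2, 212.2, 197.5]
orientation: [0.482, 3.104, 0.0]
ft_force: [-0.8, -0.3, 2.6]
width: 0.8
grasp_force: 1.8
```

{"api": "move_arm", "payload": {
  "steps": [
    [[0, 0, 0.02], 0, 1],
    [[0, 0, 0.02], 0, 1],
    [[0, 0, 0], 0, 1],
    [[0, 0, 0], 0, 1]
  ]
}}

```text
t: 13.08
ee_pos: [604.2, 212.2, 196.6]
orientation: [0.482, 3.104, 0.0]
ft_force: [-1.8, -0.2, 4.0]
width: 0.5
grasp_force: 2.5
```

{"api": "move_arm", "payload": {
  "steps": [
    [[0, 0, 0.02], 0, 1],
    [[0, 0, 0.02], 0, 1],
    [[0, 0, 0.02], 0, 1],
    [[0, 0, 0], 0, 1],
    [[0, 0, 0], 0, 1]
  ]
}}

```text
t: 13.5
ee_pos: [604.2, 212.2, 195.0]
orientation: [0.482, 3.104, 0.0]
ft_force: [-1.6, -0.5, 5.6]
width: 0.4
grasp_force: 2.6
```

{"api": "move_arm", "payload": {
  "steps": [
    [[0, 0, 0.02], 0, 1],
    [[0, 0, 0.02], 0, 1],
    [[0, 0, 0.02], 0, 1],
    [[0, 0, 0], 0, 1],
    [[0, 0, 0], 0, 1]
  ]
}}

```text
t: 13.92
ee_pos: [604.2, 212.2, 193.3]
orientation: [0.482, 3.104, 0.0]
ft_force: [-2.0, -1.2, 5.4]
width: 0.4
grasp_force: 2.4
```

{"api": "move_arm", "payload": {
  "steps": [
    [[0, 0, 0.02], 0, 1],
    [[0, 0, 0.02], 0, 1],
    [[0, 0, 0], 0, 1],
    [[0, 0, 0], 0, 1]
  ]
}}

```text
t: 14.25
ee_pos: [604.2, 212.2, 192.1]
orientation: [0.482, 3.104, 0.0]
ft_force: [-0.4, -0.1, 2.9]
width: 0.4
grasp_force: 1.6
```

{"api": "move_arm", "payload": {
  "steps": [
    [[0, 0, 0.02], 0, 1],
    [[0, 0, 0.02], 0, 1],
    [[0, 0, 0], 0, 1],
    [[0, 0, 0], 0, 1]
  ]
}}

```text
t: 14.58
ee_pos: [604.2, 212.1, 190.8]
orientation: [-0.482, -3.104, 0.0]
ft_force: [-0.8, 0.3, 1.0]
width: 0.2
grasp_force: 0.3
```

{"api": "move_arm", "payload": {
  "steps": [
    [[0, 0, 0.02], 0, 1],
    [[0, 0, 0.02], 0, 1],
    [[0, 0, 0], 0, 1],
    [[0, 0, 0], 0, 1]
  ]
}}

```text
t: 14.92
ee_pos: [603.9, 212.1, 189.8]
orientation: [-0.482, -3.104, 0.0]
ft_force: [0.7, 0.9, -0.1]
width: 0.6
grasp_force: 0.0
```

Run:
```python
from h import *
d=cam('wrist'); save(d,'feel.png'); cv2.imwrite('pics/feelc.png',cv2.resize(cv2.cvtColor(d['image'][120:330,180:400],cv2.COLOR_RGB2BGR),None,fx=2.5,fy=2.5,interpolation=cv2.INTER_CUBIC))
for h in (25,30,35,40): print(h,[proj(d,S(m)).round(1).tolist() for m in ((0,100,203-h),(0,96,203-h),(-19,62,235-h),(-19,88,235-h))])
for t in ['button_face','prop']: print(t,[(np.array(x['rect']).round(1).tolist(),round(x['p'],2)) for x in cams.boxes_of('wrist',t)[:2]])
```

```text
25 [[318.8, 255.8], [311.5, 255.8], [244.0, 247.7], [302.4, 247.9]]
30 [[317.7, 251.9], [310.6, 251.9], [244.9, 243.3], [301.5, 243.4]]
35 [[316.6, 248.3], [309.7, 248.3], [245.7, 239.1], [300.7, 239.2]]
40 [[315.6, 244.8], [308.9, 244.8], [246.5, 235.1], [300.0, 235.2]]
button_face [([309.2, 249.9, 21.3, 23.6], 0.83), ([162.7, 225.6, 325.2, 175.5], 0.69)]
prop [([283.0, 260.6, 71.6, 113.9], 0.57)]
```

View pics/feelc.png

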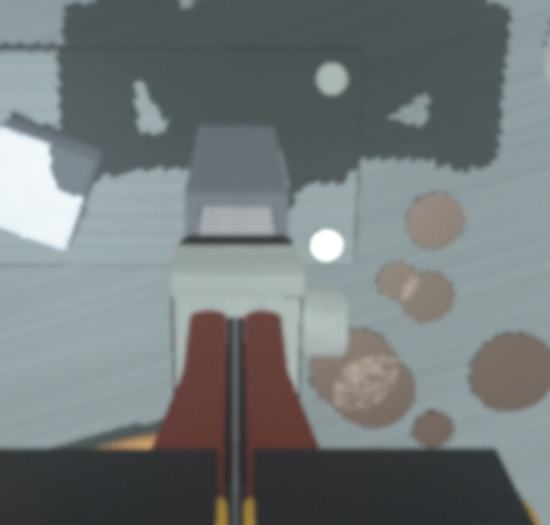

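The crop shows the button's end at column 348, which is 319 in the full frame. The model gives 317 for right out and 310 for half in, so the pin has sprung into the hole. One gentle nudge will confirm the lock.

{"api": "move_arm", "payload": {
  "steps": [
    [[0, 0, 0.02], 0, 1],
    [[0, 0, 0.02], 0, 1],
    [[0, 0, 0], 0, 1],
    [[0, 0, 0], 0, 1]
  ]
}}

```text
t: 15.4
ee_pos: [604.1, 212.2, 189.1]
orientation: [-0.482, -3.104, 0.0]
ft_force: [0.5, -0.8, -0.8]
width: 0.4
grasp_force: 0.0
```

{"api": "move_arm", "payload": {
  "steps": [
    [[0, 0, 0.02], 0, 1],
    [[0, 0, 0.02], 0, 1],
    [[0, 0, 0], 0, 1],
    [[0, 0, 0], 0, 1]
  ]
}}

```text
t: 15.73
ee_pos: [604.2, 212.2, 188.2]
orientation: [0.482, 3.104, 0.0]
ft_force: [-0.3, 0.2, 0.3]
width: 0.3
grasp_force: 0.1
```

{"api": "move_arm", "payload": {
  "steps": [
    [[0, 0, 0.02], 0, 1],
    [[0, 0, 0.02], 0, 1],
    [[0, 0, 0], 0, 1],
    [[0, 0, 0], 0, 1]
  ]
}}

```text
t: 16.07
ee_pos: [604.2, 212.1, 187.3]
orientation: [0.482, 3.104, 0.0]
ft_force: [-0.5, -1.0, 1.6]
width: 0.7
grasp_force: 1.0
```

{"api": "move_arm", "payload": {
  "steps": [
    [[0, 0, 0.02], 0, 1],
    [[0, 0, 0.02], 0, 1],
    [[0, 0, 0], 0, 1],
    [[0, 0, 0], 0, 1]
  ]
}}

```text
t: 16.4
ee_pos: [604.2, 212.2, 186.2]
orientation: [0.482, 3.104, 0.0]
ft_force: [-0.7, -0.6, 1.7]
width: 0.5
grasp_force: 0.9
```

{"api": "move_arm", "payload": {
  "steps": [
    [[0, 0, 0.02], 0, 1],
    [[0, 0, 0.02], 0, 1],
    [[0, 0, 0], 0, 1],
    [[0, 0, 0], 0, 1]
  ]
}}

```text
t: 16.73
ee_pos: [604.1, 212.1, 185.0]
orientation: [-0.482, -3.104, -0.0]
ft_force: [0.2, -0.4, 1.5]
width: 0.4
grasp_force: 0.7
```

Run:
```python
from h import *
o=ctrl.get_obs(); d=cam('wrist'); save(d,'feel2.png')
print(o['ee_pos'],o['ft_force'])
for t in ['button_face','prop']: print(t,[(np.array(x['rect']).round(1).tolist(),round(x['p'],2)) for x in cams.boxes_of('wrist',t)[:2]])
for h in (30,34,38): print(h,[proj(d,S(m)).round(1).tolist() for m in ((0,100,203-h),(0,96,203-h),(-22,75,235-h),(-17,89,218-h))])
old=cv2.imread('pics/feel.png'); new=cv2.imread('pics/feel2.png'); rel=cv2.imread('pics/rel.png')
for n,i,c in (('rel',rel,265),('feel',old,270),('feel2',new,270)):
    g=i[:,:,1].astype(int); print(n,'col',list(zip(range(190,264,2),g[190:264:2,c-4:c+5].mean(1).astype(int))))
    print(n,'rows',{r:g[r,292:330:2].tolist() for r in (238,246,254)})
```

```text
[604.14205791 212.14861093 185.04891179] [ 0.20557231 -0.3955956   1.49562373]
button_face [([309.3, 248.6, 21.8, 25.9], 0.65), ([162.7, 226.8, 322.4, 174.8], 0.15)]
prop [([284.7, 240.4, 72.6, 65.9], 0.89), ([478.1, 165.6, 160.9, 112.2], 0.3)]
30 [[318.5, 255.2], [311.2, 255.2], [272.9, 240.9], [301.3, 236.8]]
34 [[317.6, 252.1], [310.5, 252.1], [272.9, 237.5], [300.7, 233.8]]
38 [[316.7, 249.2], [309.7, 249.2], [272.9, 234.2], [300.1, 230.9]]
rel col [(190, np.int64(158)), (192, np.int64(159)), (194, np.int64(160)), (196, np.int64(156)), (198, np.int64(120)), (200, np.int64(144)), (202, np.int64(152)), (204, np.int64(153)), (206, np.int64(158)), (208, np.int64(170)), (210, np.int64(173)), (212, np.int64(171)), (214, np.int64(169)), (216, np.int64(173)), (218, np.int64(174)), (220, np.int64(175)), (222, np.int64(174)), (224, np.int64(174)), (226, np.int64(174)), (228, np.int64(174)), (230, np.int64(174)), (232, np.int64(174)), (234, np.int64(173)), (236, np.int64(174)), (238, np.int64(173)), (240, np.int64(173)), (242, np.int64(173)), (244, np.int64(174)), (246, np.int64(173)), (248
[... 2051 characters left out ...]
, np.int64(167)), (230, np.int64(176)), (232, np.int64(183)), (234, np.int64(182)), (236, np.int64(181)), (238, np.int64(181)), (240, np.int64(184)), (242, np.int64(184)), (244, np.int64(167)), (246, np.int64(120)), (248, np.int64(81)), (250, np.int64(76)), (252, np.int64(76)), (254, np.int64(75)), (256, np.int64(74)), (258, np.int64(71)), (260, np.int64(70)), (262, np.int64(70))]
feel2 rows {238: [182, 182, 182, 182, 172, 169, 169, 171, 169, 169, 168, 167, 166, 159, 159, 158, 158, 158, 160], 246: [154, 184, 187, 182, 158, 188, 190, 189, 186, 185, 185, 185, 184, 177, 161, 157, 157, 157, 157], 254: [96, 170, 187, 179, 160, 183, 187, 187, 187, 189, 189, 189, 188, 176, 132, 126, 123, 122, 126]}
```

{"api": "move_arm", "payload": {
  "steps": [
    [[0, 0, 0.02], 0, 1],
    [[0, 0, 0.02], 0, 1],
    [[0, 0, 0], 0, 1],
    [[0, 0, 0], 0, 1]
  ]
}}

```text
t: 17.22
ee_pos: [604.2, 212.2, 184.6]
orientation: [0.482, 3.104, 0.0]
ft_force: [-0.5, -1.1, 4.7]
width: 0.6
grasp_force: 2.6
```

{"api": "move_arm", "payload": {
  "steps": [
    [[0, 0, 0.02], 0, 1],
    [[0, 0, 0.02], 0, 1],
    [[0, 0, 0], 0, 1],
    [[0, 0, 0], 0, 1]
  ]
}}

```text
t: 17.55
ee_pos: [604.2, 212.2, 184.3]
orientation: [0.482, 3.104, 0.0]
ft_force: [-3.8, -0.3, 9.6]
width: 0.5
grasp_force: 4.9
```

The force is now climbing while the prop stands still, so it is locked. I'll back off and check the button.

{"api": "move_arm", "payload": {
  "steps": [
    [[0, 0, -0.1], 0, 1],
    [[0, 0, -0.4], 0, 1],
    [[0, 0, -0.8], 0, 1],
    [[0, 0, -0.8], 0, 0.5],
    [[0, 0, -0.4], 0, 0.3],
    [[0, 0, 0], 0, 0.1],
    [[0, 0, 0], 0, 0.1],
    [[0, 0, 0], 0, 0.1],
    [[0, 0, 0], 0, 0.1]
  ]
}}

```text
t: 18.3
ee_pos: [603.4, 211.9, 244.3]
orientation: [-0.481, -3.102, 0.002]
ft_force: [-0.0, -0.5, 0.6]
width: 37.2
grasp_force: 0.0
```

Run:
```python
from h import *
np.set_printoptions(linewidth=200)
o=ctrl.get_obs(); d=cam('wrist'); save(d,'lock.png'); print(o['ee_pos'],o['ft_force'])
def face(d,b,h,y0=0):  # right-most silhouette of button pressed b
    return np.array([proj(d,S((8*np.cos(t),100-b,203-h+8*np.sin(t)))) for t in np.arange(0,6.3,.2)])
for h in (34,37,40):
    print(h,[(b,face(d,b,h).max(0).round(1).tolist(),face(d,b,h).min(0).round(1).tolist()) for b in (0,4,9)],proj(d,S((-17,89,218-h))))
for t in ['button_face','prop','pin_tip']: print(t,[(np.array(x['rect']).round(1).tolist(),round(x['p'],2)) for x in cams.boxes_of('wrist',t)[:2]])
new=cv2.imread('pics/lock.png')
a=cv2.imread('pics/rel.png')[180:300,220:340]; b=new[180:300,220:340]; c=cv2.imread('pics/pinch.png')[220:340,240:360]
cv2.imwrite('pics/cmp.png',cv2.resize(np.hstack([c,a,b]),(780,260),interpolation=cv2.INTER_CUBIC))
```

```text
[603.39295796 211.90177124 244.28433132] [-0.02185587 -0.46074464  0.63653438]
34 [(0, [309.6, 229.6], [307.4, 207.5]), (4, [303.9, 229.6], [302.1, 207.5]), (9, [296.8, 229.6], [295.4, 207.5])] [294.94196112 201.8719268 ]
37 [(0, [309.2, 228.1], [307.1, 206.3]), (4, [303.6, 228.1], [301.8, 206.3]), (9, [296.5, 228.1], [295.2, 206.3])] [294.69050386 200.61948438]
40 [(0, [308.8, 226.7], [306.7, 205.1]), (4, [303.2, 226.7], [301.5, 205.1]), (9, [296.3, 226.7], [294.9, 205.1])] [294.44511357 199.39727148]
button_face [([299.6, 219.0, 18.1, 19.8], 0.78)]
prop [([282.2, 226.2, 58.3, 78.7], 0.86), ([302.0, 218.2, 15.4, 15.1], 0.33)]
pin_tip [([302.9, 215.8, 17.9, 20.4], 0.55)]
```

View pics/cmp.png

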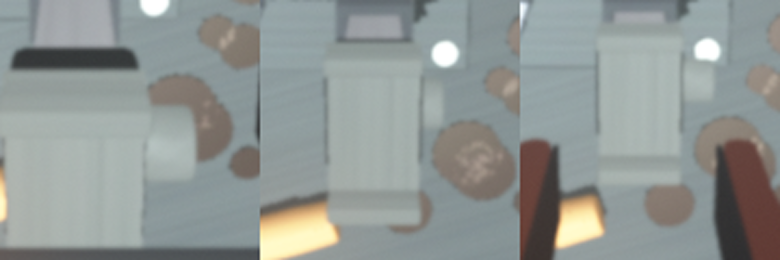

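The crop compares the button as found, half in and now. Its protrusion relative to the saddle width reads 0.37, 0.24 and 0.36, so it is sprung right out and the prop is locked. Now for the bar.

{"api": "move_arm", "payload": {
  "steps": [
    [[0, 0, -0.3], 1, 0],
    [[0, 0, -0.3], 1, 0],
    [[0, 0, -0.3], 1, 0],
    [[0, 0, 0], 1, 0],
    [[0, 0, 0], 1, 0],
    [[0, 0, 0], 1, 0],
    [[0, 0, 0], 1, 0],
    [[0, 0, 0], 1, 0],
    [[0, 0, 0], 1, 0],
    [[0, 0, 0], 1, 0],
    [[0, 0, 0], 1, 0],
    [[0, 0, 0], 1, 0],
    [[0, 0, 0], 1, 0],
    [[0, 0, 0], 1, 0],
    [[0, 0, 0], 1, 0],
    [[0, 0, 0], 1, 0],
    [[0, 0, 0], 1, 0],
    [[0, 0, 0], 1, 0],
    [[0, 0, 0], 1, 0],
    [[0, 0, 0], 1, 0]
  ]
}}

```text
t: 20.17
ee_pos: [604.0, 212.1, 267.8]
orientation: [-2.691, -1.621, 0.001]
ft_force: [-0.3, 0.5, 0.4]
width: 88.3
grasp_force: 0.0
```

{"api": "move_arm", "payload": {
  "steps": [
    [[0, 0, 0], 1, 0],
    [[0, 0, 0], 1, 0],
    [[0, 0, 0], 1, 0],
    [[0, 0, 0], 1, 0],
    [[0, 0, 0], 1, 0],
    [[0, 0, 0], 1, 0],
    [[0, 0, 0], 1, 0],
    [[0, 0, 0], 1, 0],
    [[0, 0, 0], 1, 0],
    [[0, 0, 0], 0.8, 0],
    [[0, 0, 0], 0, 0]
  ]
}}

```text
t: 21.08
ee_pos: [604.1, 212.1, 267.8]
orientation: [3.121, 0.362, -0.001]
ft_force: [0.1, 0.8, 0.5]
width: 87.9
grasp_force: 0.0
```

Run:
```python
from h import *
rel([499.1,-264.3,120],13.4)
```

```text
yaw 13.22 shift units [-8.441 17.591  5.919] turn units -0.037
```

{"api": "move_arm", "payload": {
  "steps": [
    [[-0.47, 0.98, 0], 0, 0],
    [[-0.47, 0.98, 0], 0, 0],
    [[-0.47, 0.98, 0], 0, 0],
    [[-0.47, 0.98, 0], 0, 0],
    [[-0.47, 0.98, 0], 0, 0],
    [[-0.47, 0.98, 0], 0, 0],
    [[-0.47, 0.98, 0], 0, 0],
    [[-0.47, 0.98, 0], 0, 0],
    [[-0.47, 0.98, 0], 0, 0],
    [[-0.47, 0.98, 0], 0, 0],
    [[-0.47, 0.98, 0.7], 0, 0],
    [[-0.47, 0.98, 0.7], 0, 0],
    [[-0.47, 0.98, 0.7], 0, 0],
    [[-0.47, 0.98, 0.7], 0, 0],
    [[-0.47, 0.98, 0.7], 0, 0],
    [[-0.47, 0.98, 0.7], 0, 0],
    [[-0.47, 0.97, 0.7], 0, 0],
    [[-0.45, 0.94, 0.7], 0, 0],
    [[0, 0, 0], 0, 0],
    [[0, 0, 0], 0, 0]
  ]
}}

```text
t: 22.75
ee_pos: [499.4, -265.1, 127.0]
orientation: [-3.119, -0.364, 0.003]
ft_force: [-0.1, 0.4, -0.6]
width: 87.7
grasp_force: 0.0
```

Run:
```python
from h import *
d=cam('wrist')
for x in cams.cut_out('wrist','bar')[:1]:
    ys,xs=np.where(x['pixels']); P=np.array([onz(d,(a,b),25)[:2] for a,b in zip(xs,ys)],np.float32); print(x['p'],x['rect'],cv2.minAreaRect(P),d['image'][x['pixels']].mean(0))
rel([499.1,-264.3,8],13.4)
```

```text
0.95 [274.6, 183.5, 35.4, 298.8] ((499.6379089355469, -263.8507080078125), (239.0933074951172, 25.499969482421875), 13.424409866333008) [182.7393972  133.98040904 102.57610334]
yaw 13.41 shift units [-0.067 -0.007  4.819] turn units 0.003
```

{"api": "move_arm", "payload": {
  "steps": [
    [[0, 0, 0.8], 0, 0],
    [[0, 0, 0.8], 0, 0],
    [[0, 0, 0.8], 0, 0],
    [[0, 0, 0.8], 0, 0],
    [[0, 0, 0.8], 0, 0],
    [[0, 0, 0.5], 0, 0],
    [[0, 0, 0.35], 0, 0],
    [[0, 0, 0], 0, 0.5],
    [[0, 0, 0], 0, 1],
    [[0, 0, 0], 0, 1],
    [[0, 0, 0], 0, 1],
    [[0, 0, 0], 0, 1],
    [[0, 0, 0], 0, 1],
    [[0, 0, 0], 0, 1],
    [[0, 0, 0], 0, 1],
    [[0, 0, 0], 0, 1]
  ]
}}

```text
t: 24.18
ee_pos: [500.4, -264.5, 7.0]
orientation: [3.12, 0.365, 0.0]
ft_force: [-0.2, -1.1, 0.5]
width: 31.3
grasp_force: 0.0
```

{"api": "move_arm", "payload": {
  "steps": [
    [[0, 0, 0], 0, 1],
    [[0, 0, 0], 0, 1],
    [[0, 0, 0], 0, 1],
    [[0, 0, -0.3], 0, 1],
    [[0, 0, -0.7], 0, 1],
    [[0, 0, -1], 0, 1],
    [[0, 0, -1], 0, 1],
    [[0, 0, -1], 0, 1],
    [[0, 0, -1], 0, 1],
    [[0, 0, -1], 0, 1],
    [[0, 0, -1], 0, 1],
    [[0, 0, -1], 0, 1],
    [[0, 0, -1], 0, 1],
    [[0, 0, -1], 0, 1],
    [[0, 0, 0], 0, 1]
  ]
}}

```text
t: 25.43
ee_pos: [502.4, -265.5, 261.9]
orientation: [3.116, 0.365, 0.01]
ft_force: [1.0, -0.3, -2.9]
width: 24.4
grasp_force: 30.0
```

Run:
```python
from h import *
o=ctrl.get_obs(); print(o['ee_pos'],o['width'],o['moment'],o['ft_force'])
rel(S((0,0,270)),72.2)
# bar in hand
d=cam('wrist'); zt=o['ee_pos'][2]-7+25
for x in cams.cut_out('wrist','bar')[:1]:
    ys,xs=np.where(x['pixels']); P=np.array([onz(d,(a,b),zt)[:2] for a,b in zip(xs,ys)],np.float32); print(x['p'],x['rect'],cv2.minAreaRect(P))
    far=[xs[ys<ys.min()+6].mean(),ys.min()]; print(onz(d,far,zt))
```

```text
[ 502.40054493 -265.49468829  261.90709472] 24.44489948517097 [-0.0237821  -0.08633121 -0.04599005] [ 1.03675026 -0.25289609 -2.88674732]
yaw 13.36 shift units [  6.79  -15.066  -0.363] turn units -11.768
0.89 [513.0, 235.6, 94.0, 182.1] ((544.97802734375, -364.60125732421875), (86.68343353271484, 16.189651489257812), 5.9047651290893555)
[ 588.16544452 -357.80466243  279.90709472]
```

{"api": "move_arm", "payload": {
  "steps": [
    [[0.42, -0.94, -0.03], 0, 1],
    [[0.42, -0.94, -0.03], 0, 1],
    [[0.42, -0.94, -0.03], 0, 1],
    [[0.42, -0.94, -0.03], 0, 1],
    [[0.42, -0.94, -0.03], 0, 1],
    [[0.42, -0.94, -0.03], 0, 1],
    [[0.42, -0.94, -0.03], 0, 1],
    [[0.42, -0.94, -0.03], 0, 1],
    [[0.42, -0.94, -0.03], 0, 1],
    [[0.42, -0.94, -0.03], 0, 1],
    [[0.42, -0.94, 0], 0, 1],
    [[0.42, -0.94, 0], 0, 1],
    [[0.43, -0.94, 0], 0, 1],
    [[0.43, -0.94, 0], 0, 1],
    [[0.43, -0.95, 0], 0, 1],
    [[0.43, -0.95, 0], 0, 1]
  ]
}}

```text
t: 26.87
ee_pos: [576.4, 141.9, 261.5]
orientation: [3.12, 0.365, -0.007]
ft_force: [0.5, -0.5, -4.0]
width: 24.6
grasp_force: 30.0
```

{"api": "move_arm", "payload": {
  "steps": [
    [[0, 0, 0], -0.5, 1],
    [[0, 0, 0], -1, 1],
    [[0, 0, 0], -1, 1],
    [[0, 0, 0], -1, 1],
    [[0, 0, 0], -1, 1],
    [[0, 0, 0], -1, 1],
    [[0, 0, 0], -1, 1],
    [[0, 0, 0], -1, 1],
    [[0, 0, 0], -1, 1],
    [[0, 0, 0], -1, 1],
    [[0, 0, 0], -1, 1],
    [[0, 0, 0], -0.77, 1],
    [[0, 0, 0], -0.5, 1],
    [[0, 0, 0], 0, 1],
    [[0, 0, 0], 0, 1]
  ]
}}

```text
t: 28.12
ee_pos: [576.7, 140.7, 262.3]
orientation: [-2.538, -1.849, 0.005]
ft_force: [0.1, -0.5, -2.5]
width: 25.0
grasp_force: 30.0
```

Run:
```python
from h import *
o=ctrl.get_obs(); print(o['ee_pos'],o['width'],o['ft_force'],o['qpos'])
rel(S((0.5,0,220)),72.2)
d=cam('wrist'); save(d,'over.png'); z=o['ee_pos'][2]
M=R.from_rotvec(o['orientation']).as_matrix()
def T(x,y,h): # bar frame point in hand; h above underside
    return o['ee_pos']+M@np.array([x,y,7-h])
print('pred bar far top corners',[proj(d,T(120,y,25)).round(1).tolist() for y in(-12.5,12.5)])
print('pred prop lips in', [proj(d,S((sx*19,y,198))).round(1).tolist() for sx in(-1,1) for y in (62,88)])
for t in ['bar','prop']:
  for x in cams.cut_out('wrist',t)[:2]: print(t,x['p'],np.array(x['rect']).round(1))
# overhead check of bar
d=cam('top')
for x in cams.cut_out('top','bar')[:3]:
    ys,xs=np.where(x['pixels']); P=np.array([onz(d,(a,b),z-7+25)[:2] for a,b in zip(xs,ys)],np.float32); print(x['p'],x['rect'],cv2.minAreaRect(P),d['image'][x['pixels']].mean(0))
```

```text
[576.74160112 140.66187174 262.25787357] 24.976319134205013 [ 0.08953948 -0.53068385 -2.53125534] [2.19160992e-01 3.36358296e-01 1.66311703e+00 2.63667734e-05
 1.14578076e+00 5.31106523e-01]
yaw 72.13 shift units [0.032 0.173 1.69 ] turn units -0.015
pred bar far top corners [[242.4, -12.1], [311.0, -12.2]]
pred prop lips in [[251.6, 129.1], [250.7, 86.1], [311.1, 128.9], [312.3, 85.9]]
bar 0.95 [273.3 206.2  67.4 412.5]
prop 0.56 [313.2 106.2  18.7  46.7]
0.83 [216.2, 195.6, 42.9, 20.7] ((555.761474609375, 79.38477325439453), (110.3997802734375, 27.11141586303711), 71.48103332519531) [158.10775862 107.45258621  84.26293103]
0.79 [434.7, 223.7, 20.2, 78.0] ((479.78887939453125, -469.0364074707031), (186.41600036621094, 30.12458038330078), 6.827662467956543) [ 17.1632948  191.14306358 192.00144509]
```

{"api": "move_arm", "payload": {
  "steps": [
    [[0.03, 0.17, 0.2], 0, 1],
    [[0, 0, 0.4], 0, 1],
    [[0, 0, 0.5], 0, 1],
    [[0, 0, 0.4], 0, 1],
    [[0, 0, 0.3], 0, 1],
    [[0, 0, 0.1], 0, 1],
    [[0, 0, 0], 0, 1],
    [[0, 0, 0], 0, 1]
  ]
}}

```text
t: 29.03
ee_pos: [582.3, 140.3, 216.8]
orientation: [-2.538, -1.851, 0.0]
ft_force: [-0.4, -0.0, -3.6]
width: 25.2
grasp_force: 30.0
```

Run:
```python
from h import *
np.set_printoptions(linewidth=250)
o=ctrl.get_obs(); print(o['ee_pos'],o['ft_force'])
rel(S((0.5,0,200)),72.2)
d=cam('wrist'); save(d,'over2.png')
M=R.from_rotvec(o['orientation']).as_matrix()
print('pred lips in/out',[proj(d,S((x,75,198))).round(1).tolist() for x in (-23,-19,19,23)])
print('pred bar edge',[proj(d,o['ee_pos']+M@np.array([75,y,7-25])).round(1).tolist() for y in(-12.5,12.5)])
for x in cams.cut_out('wrist','prop')[:1]: print(x['p'],np.array(x['rect']).round(1)); r0=int(x['rect'][1])
g=d['image']; r=int(proj(d,S((0,75,198)))[1]); print(r)
for c in range(222,330,2): print(c,g[r-2:r+3,c].mean(0).astype(int),end=' ')
```

```text
[582.25404645 140.3462141  216.81563478] [-4.34243600e-01 -1.37714375e-03 -3.61365710e+00]
yaw 72.21 shift units [-0.026 -0.046  0.673] turn units 0.002
pred lips in/out [[227.0, 113.3], [234.9, 113.3], [310.2, 113.3], [318.2, 113.3]]
pred bar edge [[245.4, 115.3], [307.5, 115.3]]
0.86 [273.4 112.8  95.6  53.5]
113
222 [86 89 89] 224 [90 93 92] 226 [141 149 145] 228 [175 184 181] 230 [179 189 186] 232 [181 190 187] 234 [173 181 177] 236 [155 161 156] 238 [174 181 177] 240 [187 194 190] 242 [164 160 151] 244 [136  98  78] 246 [175 123  93] 248 [192 139 106] 250 [209 154 118] 252 [225 169 130] 254 [238 184 142] 256 [241 190 147] 258 [242 191 148] 260 [243 192 150] 262 [243 193 150] 264 [243 194 151] 266 [243 195 152] 268 [244 196 154] 270 [244 197 155] 272 [245 199 156] 274 [245 199 157] 276 [245 200 158] 278 [245 201 159] 280 [245 201 160] 282 [245 202 161] 284 [246 203 162] 286 [246 204 163] 288 [246 205 164] 290 [246 205 165] 292 [246 206 165] 294 [246 206 166] 296 [246 207 167] 298 [246 207 167] 300 [246 207 168] 302 [247 209 170] 304 [253 250 246] 306 [254 254 254] 308 [229 234 232] 310 [237 242 239] 312 [255 255 255] 314 [255 255 255] 316 [255 255 255] 318 [254 255 255] 320 [210 220 218] 322 [167 176 176] 324 [166 175 175] 326 [165 173 173] 328 [166 175 176]
```

At the prop end the bar is centred between the lips: lip outer edges are at columns 226 and 320, and the bar spans 243–303. I'll lower it.

{"api": "move_arm", "payload": {
  "steps": [
    [[0, 0, 0.2], 0, 1],
    [[0, 0, 0.2], 0, 1],
    [[0, 0, 0.2], 0, 1],
    [[0, 0, 0.1], 0, 1],
    [[0, 0, 0.06], 0, 1],
    [[0, 0, 0.04], 0, 1],
    [[0, 0, 0.04], 0, 1],
    [[0, 0, 0], 0, 1],
    [[0, 0, 0], 0, 1]
  ]
}}

```text
t: 29.88
ee_pos: [582.2, 140.3, 196.0]
orientation: [2.538, 1.851, 0.0]
ft_force: [-0.0, -1.1, -3.5]
width: 24.7
grasp_force: 30.0
```

{"api": "move_arm", "payload": {
  "steps": [
    [[0, 0, 0.04], 0, 1],
    [[0, 0, 0.04], 0, 1],
    [[0, 0, 0], 0, 1],
    [[0, 0, 0], 0, 1]
  ]
}}

```text
t: 30.22
ee_pos: [582.1, 140.3, 193.9]
orientation: [-2.538, -1.851, 0.0]
ft_force: [0.4, -0.2, -4.3]
width: 24.7
grasp_force: 30.0
```

{"api": "move_arm", "payload": {
  "steps": [
    [[0, 0, 0.02], 0, 1],
    [[0, 0, 0.02], 0, 1],
    [[0, 0, 0], 0, 1],
    [[0, 0, 0], 0, 1]
  ]
}}

```text
t: 30.55
ee_pos: [582.1, 140.3, 192.9]
orientation: [-2.538, -1.851, 0.0]
ft_force: [0.7, 1.0, -3.3]
width: 24.2
grasp_force: 30.0
```

{"api": "move_arm", "payload": {
  "steps": [
    [[0, 0, 0.02], 0, 1],
    [[0, 0, 0.02], 0, 1],
    [[0, 0, 0], 0, 1],
    [[0, 0, 0], 0, 1]
  ]
}}

```text
t: 30.88
ee_pos: [582.2, 140.4, 191.9]
orientation: [2.538, 1.851, 0.0]
ft_force: [-0.2, 0.6, -3.8]
width: 25.1
grasp_force: 30.0
```

{"api": "move_arm", "payload": {
  "steps": [
    [[0, 0, 0.02], 0, 1],
    [[0, 0, 0.02], 0, 1],
    [[0, 0, 0], 0, 1],
    [[0, 0, 0], 0, 1]
  ]
}}

```text
t: 31.22
ee_pos: [582.3, 140.4, 191.5]
orientation: [2.538, 1.851, 0.001]
ft_force: [-2.6, 0.7, 4.3]
width: 25.0
grasp_force: 30.0
```

{"api": "move_arm", "payload": {
  "steps": [
    [[0, 0, 0], 0, 0.65],
    [[0, 0, 0], 0, 0.6],
    [[0, 0, 0], 0, 0.5],
    [[0, 0, 0], 0, 0.3],
    [[0, 0, 0], 0, 0.2],
    [[0, 0, 0], 0, 0.2],
    [[0, 0, 0], 0, 0.2],
    [[0, 0, 0], 0, 0.2],
    [[0, 0, -0.3], 0, 0.2],
    [[0, 0, -0.8], 0, 0.2],
    [[0, 0, -1], 0, 0.2],
    [[0, 0, -1], 0, 0.2],
    [[0, 0, -1], 0, 0.2],
    [[0, 0, -1], 0, 0.2],
    [[-1, 0, 0], 0, 0.2],
    [[-1, 0, 0], 0, 0.2],
    [[-1, 0, 0], 0, 0.2],
    [[-1, 0, 0], 0, 0.2],
    [[0, 0, 0], 0, 0.2],
    [[0, 0, 0], 0, 0.2]
  ]
}}

```text
t: 32.88
ee_pos: [551.5, 44.3, 319.2]
orientation: [2.54, 1.848, 0.001]
ft_force: [-0.2, 0.4, -1.2]
width: 70.5
grasp_force: 0.0
```

Run:
```python
from h import *
np.set_printoptions(linewidth=250,precision=1,suppress=True)
o=ctrl.get_obs(); print(o['ee_pos'],o['ft_force'])
d=cam('wrist'); save(d,'end.png')
for x in cams.cut_out('wrist','bar')[:2]:
    ys,xs=np.where(x['pixels']); P=np.array([onz(d,(a,b),210)[:2] for a,b in zip(xs,ys)],np.float32); print(x['p'],x['rect'],cv2.minAreaRect(P))
print('stand centre',S((0,0,210)))
g=d['image']
for y in (75,-75):
    L=proj(d,S((-30,y,197)));Q=proj(d,S((30,y,197))); print(y,'lips',[proj(d,S((x,y,197)))[0] for x in(-23,-19,19,23)],'bar',[proj(d,S((x,y,210)))[0] for x in(-12.5,12.5)])
    for t in np.linspace(0,1,41):
        c,r=(L+(Q-L)*t).round().astype(int)
        if 0<=r<420 and 0<=c<560: print((c,r),g[r,c].tolist(),end=' ')
    print()
for t in ['button_face','prop']: print(t,[(np.array(x['rect']).round(1).tolist(),round(x['p'],2)) for x in cams.boxes_of('wrist',t)[:2]])
```

```text
[551.5  44.3 319.2] [-0.2  0.4 -1.2]
0.91 [273.7, 113.4, 36.4, 226.8] ((569.490966796875, 105.58068084716797), (165.92979431152344, 25.500883102416992), 72.10679626464844)
stand centre [580.5 140.2 210. ]
75 lips [np.float64(239.4270493580483), np.float64(245.10353795121586), np.float64(299.0341169366459), np.float64(304.7106932370129)] bar [np.float64(253.30659619952678), np.float64(290.68780588593546)]

-75 lips [np.float64(245.1834293980892), np.float64(249.99483714663396), np.float64(295.7055578984785), np.float64(300.51701115654555)] bar [np.float64(257.1112419792472), np.float64(288.5390679036581)]
(np.int64(237), np.int64(170)) [74, 82, 82] (np.int64(239), np.int64(170)) [74, 80, 81] (np.int64(240), np.int64(170)) [75, 81, 81] (np.int64(242), np.int64(170)) [77, 82, 83] (np.int64(244), np.int64(170)) [119, 127, 125] (np.int64(246), np.int64(170)) [155, 165, 163] (np.int64(248), np.int64(170)) [159, 169, 167] (np.int64(249), np.int64(170)) [153, 163, 162] (np.int64(251), np.int64(170)) [150, 159, 156] (np.int64(253), np.int64(170)) [163, 173, 169] (np.int64(255), np.int64(170))
[... 738 characters left out ...]
85), np.int64(169)) [98, 66, 50] (np.int64(287), np.int64(169)) [127, 92, 76] (np.int64(289), np.int64(169)) [222, 214, 201] (np.int64(291), np.int64(169)) [200, 208, 203] (np.int64(293), np.int64(169)) [165, 175, 171] (np.int64(295), np.int64(169)) [153, 162, 160] (np.int64(296), np.int64(169)) [155, 164, 161] (np.int64(298), np.int64(169)) [160, 170, 167] (np.int64(300), np.int64(169)) [166, 177, 174] (np.int64(302), np.int64(169)) [221, 231, 229] (np.int64(304), np.int64(169)) [175, 188, 189] (np.int64(305), np.int64(169)) [148, 161, 162] (np.int64(307), np.int64(169)) [133, 143, 145] (np.int64(309), np.int64(169)) [136, 148, 149] 
button_face [([270.5, 408.4, 106.6, 15.9], 0.22)]
prop []
```

The bar is centred: its -y end is at -119 mm, and at the fixed saddle it spans columns 258–288 between lips at 244–303. The robot is clear, so I'm handing in.

```bash
python3 -c "
from h import *
print(ctrl.close_job())"
```

```text
the job is handed in; nothing more can be done
None
```

The job is handed in: the prop is locked in its next hole, about 37 mm lower, with the button sprung right out (never pushed above about 10 N by the readings), and the rusty bar lies centred across both saddles and released; I moved nothing else on the bench, and the last reading was about 33 s of the 64 s allowed.

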